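Close the paint box and hold it square in the assembly corner

ROBOT

A 7-joint arm with a two-finger parallel gripper is mounted at the origin on the work surface. World frame = base frame: x ahead of the robot, y to its left, z up, the work surface at z = 0. Lengths are in m, angles in rad, forces in N, time in s.
With the tool pointing down it reaches from about 0.4 to 0.9 m from the base axis. Payload 5.6 kg.
Tool frame: the origin (TCP) lies at the very end of the fingers, on their centre line; the grasp point (between the pads) lies 19 mm behind it; z points along the fingers, y is the line along which they close (so a half turn about z gives the same grasp; the last joint's range is limited). The gripper opens to 92 mm and grips with 3 to 60 N. Pads are 20 mm wide; open, the fingers measure 128 mm over their backs; the gripper's body (75 mm by 189 mm) begins 69 mm behind the grasp point.
Start: joints at [-1.266, 0.468, -0.012, 1.603, 0.006, 1.071, -0.056], TCP at [0.222, 0.611, 0.215] pointing down, gripper open.
Joint ranges: [-2.53, 2.53], [-0.31, 2.02], [-1.57, 1.55], [0.28, 2.44], [-1.29, 4.43], [0.15, 1.84], [-2.92, 2.92]. Speed limits (rad/s): [2.57, 2.57, 3.14, 3.14, 3.14, 3.14, 3.14].

INTERFACE

Orientations are given as a 3x3 rotation matrix whose columns are the frame's x, y, z axes.
In Python, from plant import r gives the robot as it stands.
- The arm moves only by the tool send_rows, never from a script. Its argument "deltas" is a list of rows, each an object of numbers: "hand": the opening, from -1 (shut) to 1 (fully open); "dx", "dy", "dz": the shift along the tool's x, y, z in mm; "ax", "ay", "az": the turn, a rotation vector about the tool's x, y, z in rad. A call has 1 to 12 rows; each row shifts and turns the commanded pose from where the row before left it, along the tool's axes as they then stand; what a row does not reach is not made up. A row lasts 1/10 s, in which the tool goes at most 50 mm and 8.59 degrees, less where a joint would pass 70% of its speed; a pose out of reach is approached as far as the arm can. A call with a gripper value outside its range is refused whole. The fingers move at their own pace and stop on an object; "newtons" is the grip in N (left out, the last holds). Time passes only in rows, so rows that do not move let the fingers close. It gives the time, the measured TCP pose, the force, the opening and the grip force at its end, in the units of the state.
- r.observe(): the state, without advancing time (a new reading comes with each control period).
- r.capture(name): name is "scene" or "top" or "wrist"; returns a dict with "frame" (480x640x3 uint8, red, green, blue), "fx", "fy", "cx", "cy" (pixels), "camera_from_world" (4x4, takes a point from world to camera coordinates). Camera axes: x right, y down, z forward; pixel columns grow to the right and rows downward; lengths in m; the calibration is good to about 2 mm. A picture is of the moment at which its call begins. There is no depth.
- r.close_job(): hands the job in; it is judged then, once.
The state is a dict: "clock": time; "qpos": joint angles; "qvel": joint speeds; "joint_efforts": joint torques, N m; "tool_pos": TCP position; "orientation": TCP orientation; "force": force on the tool from outside, world axes, zero at the start; "torque": the same for the moment, N m; "finger_gap": finger opening in m; "grasp_force": force on a finger pad.
Only numpy, scipy, OpenCV 4.12 (cv2) and the standard library are available. Lean on these libraries where they do the work, as an engineer would, in place of code of your own. Each camera call takes 0.05 s, during which the arm holds its last target. There are 200 camera calls.

TASK

Gently lower the lid of the wooden paint box until it is fully closed, without slamming it; then bring the closed box onto the plywood assembly board and press it flat on the board into the corner of the two fences, hinge side against the long fence and one end against the short fence. Finish while still holding it there, pushed firmly against both fences at once (the catch will be screwed on next), and leave the mug, the paint tray and the glue bottle where they stand.

Things in the scene. Friction and masses are not known exactly. Their poses are not given: they have to be found in the camera images.
- paint_box: Loose medium-brown wooden paint box, about 0.45 kg (varies), outer size 64 (its x) x 110 (its y) x 56 (z) mm without the lid, 64 mm high with the lid closed; open-topped, walls 7 mm, paint pans inside. Origin at the centre of its underside. Its +x side is the hinge side (back), its -x side the front. It can be gripped across its 64 mm from above.
- lid (a joint): Lid hinge angle in rad: 0 = closed, about 1.57 = standing upright, 1.8 = open stop. A stiff hinge: the lid stays wherever it is left, falls neither open nor shut, and takes about 1 N at its free edge to move. The lid is a board 60 x 106 x 8 mm (2 mm inside the box's outline at the front and ends) whose underside lies on the box rim when closed.
- hinge (a point): Middle of the lid's hinge axis, fixed to the box at its (x 30, y 0, z 56) mm; the axis runs along the box's y. The open lid stands up from here.
- lid_edge (a point): Point on the lid: middle of its free edge, on the outer (upper when closed) face, 60 mm from the hinge axis.
- box_corner (a point): Point on the box: its lower outer corner between the hinge side (+x) and its +y end, at box (x 32, y 55, z 0) mm. It belongs at board_corner.
- board: Fixed plywood assembly board 180 (x) x 200 (y) mm, 10 mm thick, lying on the table, with two fences on it. Origin at the centre of its underside, axes along its edges. Board and fences are waxed: the box slides along them with a friction coefficient of about 0.3, so a side push measured at the wrist is partly friction on the other fence; about 12 N towards each fence presses it home on both.
- long_fence: Wooden strip fixed along the board's +x edge: 18 mm thick, 200 mm long, 18 mm high above the board (top 28 mm above the table). Origin at the centre of its underside. Its inner face looks to the board's -x and stands at board x = 72 mm.
- short_fence: Wooden strip fixed along the board's +y edge: 18 mm thick, 162 mm long, 18 mm high above the board. Origin at the centre of its underside. Its inner face looks to the board's -y and stands at board y = 82 mm.
- board_corner (a point): The inner corner where the inner faces of the two fences meet, on the board's upper surface: board (x 72, y 82, z 10) mm.
- mug: Blue mug, 90 mm across, 70 mm high, handle at its +y; bystander. Origin at the centre of its underside.
- paint_tray: Open red plastic paint tray 240 x 150 x 50 mm; bystander. Origin at the centre of its underside.
- glue: White glue bottle, 56 mm across, 130 mm high; bystander. Origin at the centre of its underside.
Not all that is in view belongs to the job. Of the things like the paint_box, leave any that is red; of the rest the larger one is meant.

How it is judged:
On the way, in this order (a step that is already met when the one before it is completed fails the run):
1. the lid is fully closed (value of joint lid below 0.08 rad), for 0.2 s.
2. the closed box is pressed into the corner, touching both fences (value of joint lid below 0.08 rad and contact force between paint_box and long_fence above 1.5 N and contact force between paint_box and short_fence above 1.5 N and horizontal distance between box_corner and board_corner below 0.005 m), for 0.3 s.
At the end, for the whole second after the job is handed in: For the last second, held by the fingers: lid under 0.08 rad; box flat on the board (4 mm, 0.05 rad), square within 0.05 rad, its hinge-side corner within 5 mm of the fence corner, pressing each fence with over 1.5 N, at rest. Mug, tray, bottle moved under 30 mm (all of step 2 and contact force between the fingers and paint_box above 1.5 N and z of box_corner in the frame of board_corner below 0.004 m and angle between the x axis of paint_box and the x axis of board, either way round below 0.05 rad and angle between paint_box's own z axis and vertical below 0.05 rad and linear speed of paint_box below 0.02 m/s and distance of each of mug, paint_tray, glue from where it was at the start of the episode below 0.03 m); the arm keeps its last pose, push and grip.
It fails at once if the lid is slammed (closing faster than 4 rad/s) (velocity of joint lid below -4 rad/s).
It fails at once if the mug, the paint tray or the glue bottle is disturbed (moved over 30 mm) (distance of any of mug, paint_tray, glue from where it was at the start of the episode above 0.03 m).
It also fails if it takes over 67 s, if anything falls off the work surface, if the arm or the gripper's body presses on something with over 40 N, if the wrist force passes 120 N, or if a joint passes its speed limit or range.

## Working session

There is one attempt and no reset: what is moved stays moved. The work goes in short steps, Python scripts to look and compute and a tool call to move; the robot and the scene stay as the last step left them, time stands still between calls to the robot, and variables do not carry over. Pictures are saved under pics/ and viewed, at most 10 in all, crops included, and the job is handed in when it is done.

Besides the shell and the picture viewer there is one more tool, called after ">>>" as name([rows], argument=value, ...), one row to a line, values as JSON. send_rows: Moves the arm, as the interface text tells. Its arguments: {"type":"object","properties":{"deltas":{"type":"array"},"newtons":{"type":"number"}},"required":["deltas"]}

```bash
mkdir -p pics; ls; python3 - <<'E'
from plant import r
import cv2,pickle
d={}
for n in("scene","top"):
    c=r.capture(n);d[n]=c
    cv2.imwrite(f"pics/{n}0.png",c["frame"][:,:,::-1])
pickle.dump(d,open("c0.pkl","wb"))
print(r.observe())
for n in d: print(d[n]["fx"],d[n]["camera_from_world"])
E
```

```text
pics
{'clock': 0.1, 'qpos': array([-1.26599433,  0.46829011, -0.01161632,  1.60348446,  0.00598316,
        1.07141742, -0.05629434]), 'qvel': array([-0.00070538, -0.00281639,  0.00067937, -0.0024602 , -0.00182053,
       -0.00209833,  0.0005761 ]), 'joint_efforts': array([ 1.39450378e-03, -5.21648526e+01, -1.26066312e-02, -2.44371182e+01,
       -5.67933731e-02,  1.40192884e-02,  6.17062437e-05]), 'tool_pos': array([0.22141815, 0.61058483, 0.21375445]), 'orientation': array([[-9.40105385e-01,  3.40883656e-01, -4.45022554e-04],
       [ 3.40883934e-01,  9.40104193e-01, -1.50001838e-03],
       [-9.29641797e-05, -1.56187639e-03, -9.99998776e-01]]), 'force': array([-0.77052305,  0.65336045,  0.19187881]), 'torque': array([-0.03058477,  0.02477814,  0.01508319]), 'grasp_force': 0.0, 'finger_gap': 0.0919501037154066}
528.0380662461938 [[-0.20296002  0.97914811  0.00872972  0.14852975]
 [ 0.61127424  0.13366094 -0.78005035 -0.30880885]
 [-0.76495165 -0.15298278 -0.62565585  1.6556864 ]
 [ 0.          0.          0.          1.        ]]
500.0622429944015 [[-0.024208   -0.99935881 -0.02638056  0.00871645]
 [-0.98147546  0.02877487 -0.18941471  0.59660494]
 [ 0.19005236  0.02130652 -0.98154273  1.13879273]
 [ 0.          0.          0.          1.        ]]
```

View pics/scene0.png

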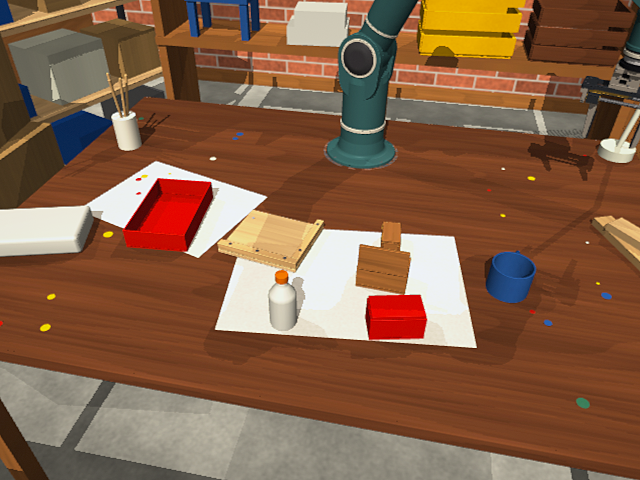

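View pics/top0.png

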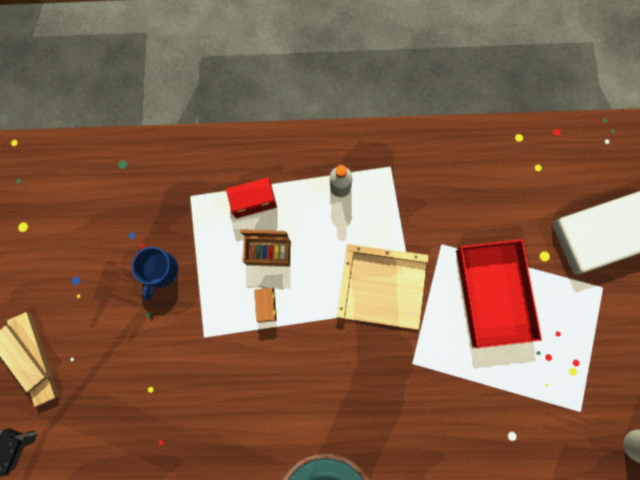

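Scene and top views: the target box, with its lid up, is in the top view at about (267,250), hinge side facing +x (image up). The small brown decoy is at (265,305) and the red decoy at (251,197). The board is at (385,288), with fences along its top and left edges. The glue stands at (341,180) and the mug at (153,267). Next I'll zoom in to measure.

```bash
python3 - <<'E'
import cv2,pickle
f=pickle.load(open("c0.pkl","rb"))["top"]["frame"][:,:,::-1]
a=cv2.resize(f[215:335,230:310],None,fx=5,fy=5,interpolation=cv2.INTER_CUBIC)
b=cv2.resize(f[235:335,330:435],None,fx=3.8,fy=3.8,interpolation=cv2.INTER_CUBIC)
import numpy as np
o=np.zeros((600,800,3),np.uint8);o[:600,:400]=a;o[:380,400:799]=b[:380,:399]
cv2.imwrite("pics/z1.png",o)
E
```

```text
(no output)
```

View pics/z1.png

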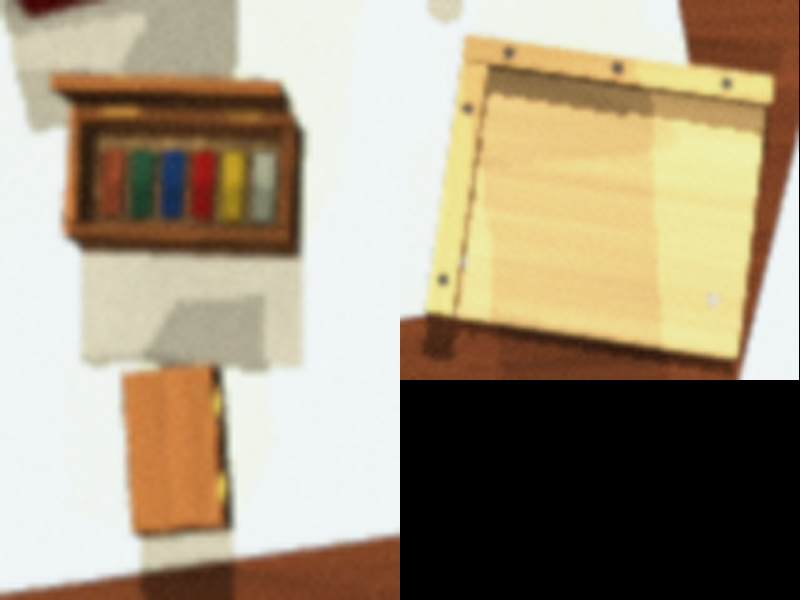

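```bash
cat > h.py <<'E'
import numpy as np
def ray(c,uv,z):
    T=c["camera_from_world"];R=T[:3,:3];o=-R.T@T[:3,3]
    d=R.T@np.array([(uv[0]-c["cx"])/c["fx"],(uv[1]-c["cy"])/c["fy"],1])
    return (o+d*(z-o[2])/d[2])
def proj(c,p):
    q=c["camera_from_world"]@np.r_[p,1]; return c["fx"]*q[0]/q[2]+c["cx"],c["fy"]*q[1]/q[2]+c["cy"]
E
python3 - <<'E'
import pickle;from h import *
c=pickle.load(open("c0.pkl","rb"))["top"]
A=lambda x,y:(x/5+229.6,y/5+214.6)
B=lambda x,y:((x-400)/3.8+329.6,y/3.8+234.6)
for n,p in dict(FL=(68,236),FR=(297,240),BR=(297,122),BL=(78,118)).items(): print(n,ray(c,A(*p),.056).round(4))
for n,p in dict(lidL=(53,78),lidR=(283,84),).items(): print(n,ray(c,A(*p),.11).round(4))
for n,p in dict(corner=(489,66),longR=(770,103),shortB=(456,315),outTL=(465,37),outTR=(774,76)).items(): print(n,ray(c,B(*p),.028).round(4))
for n,p in dict(boardBR=(737,358)).items(): print(n,ray(c,B(*p),.01).round(4))
print('glue',ray(c,(341,171),.13),'mug',ray(c,(152,262),.07),'red',ray(c,(251,187),.05),ray(c,(272,185),.05))
E
```

```text
FL [0.5622 0.1829 0.056 ]
FR [0.5572 0.0733 0.056 ]
BR [0.6146 0.0727 0.056 ]
BL [0.6197 0.1784 0.056 ]
lidL [0.6274 0.1804 0.11  ]
lidR [0.6213 0.0741 0.11  ]
corner [ 0.5835 -0.081   0.028 ]
longR [ 0.5543 -0.2589  0.028 ]
shortB [ 0.4256 -0.0546  0.028 ]
outTL [ 0.6029 -0.0662  0.028 ]
outTR [ 0.5717 -0.2626  0.028 ]
boardBR [ 0.3951 -0.2312  0.01  ]
glue [ 0.75573421 -0.05598656  0.13      ] mug [0.56560947 0.39755406 0.07      ] red [0.74981837 0.16575998 0.05      ] [0.75327221 0.11370224 0.05      ]
```

>>> send_rows([
  {"hand": -1, "az": -0.1485},
  {"hand": -1, "az": -0.1485},
  {"hand": -1, "dx": -33, "dy": -33},
  {"hand": -1, "dx": -33, "dy": -33},
  {"hand": -1, "dx": -33, "dy": -33},
  {"hand": -1, "dx": -33, "dy": -33},
  {"hand": -1, "dx": -33, "dy": -33},
  {"hand": -1, "dx": -33, "dy": -33},
  {"hand": -1, "dx": -33, "dy": -33},
  {"hand": -1, "dx": -33, "dy": -33},
  {"hand": -1, "dx": -33, "dy": -33},
  {"hand": -1, "dx": -33, "dy": -33},
], newtons=20)

```text
validation failed for argument at $.de...
```

>>> send_rows([
  {"hand": -1.0, "dx": 0.0, "dy": 0.0, "dz": 0.0, "ax": 0.0, "ay": 0.0, "az": -0.1485},
  {"hand": -1.0, "dx": 0.0, "dy": 0.0, "dz": 0.0, "ax": 0.0, "ay": 0.0, "az": -0.1485},
], newtons=20)

```text
clock: 0.3
tool_pos: [0.2214, 0.6108, 0.214]
orientation: [[-0.999, 0.045, -0.0], [0.045, 0.999, -0.001], [0.0, -0.001, -1.0]]
force: [0.7, -0.6, -0.2]
finger_gap: 0.0781
grasp_force: 0.0
```

>>> send_rows([
  {"hand": -1, "dx": -33, "dy": -33, "dz": 0, "ax": 0, "ay": 0, "az": 0},
  {"hand": -1, "dx": -33, "dy": -33, "dz": 0, "ax": 0, "ay": 0, "az": 0},
  {"hand": -1, "dx": -33, "dy": -33, "dz": 0, "ax": 0, "ay": 0, "az": 0},
  {"hand": -1, "dx": -33, "dy": -33, "dz": 0, "ax": 0, "ay": 0, "az": 0},
  {"hand": -1, "dx": -33, "dy": -33, "dz": 0, "ax": 0, "ay": 0, "az": 0},
  {"hand": -1, "dx": -33, "dy": -33, "dz": 0, "ax": 0, "ay": 0, "az": 0},
  {"hand": -1, "dx": -33, "dy": -33, "dz": 0, "ax": 0, "ay": 0, "az": 0},
  {"hand": -1, "dx": -33, "dy": -33, "dz": 0, "ax": 0, "ay": 0, "az": 0},
  {"hand": -1, "dx": -33, "dy": -33, "dz": 0, "ax": 0, "ay": 0, "az": 0},
  {"hand": -1, "dx": -33, "dy": -33, "dz": 0, "ax": 0, "ay": 0, "az": 0},
  {"hand": -1, "dx": -33, "dy": -33, "dz": 0, "ax": 0, "ay": 0, "az": 0},
  {"hand": -1, "dx": -33, "dy": -33, "dz": 0, "ax": 0, "ay": 0, "az": 0},
])

```text
clock: 1.5
tool_pos: [0.5977, 0.1939, 0.2143]
orientation: [[-0.999, 0.051, -0.001], [0.051, 0.999, -0.0], [0.001, -0.0, -1.0]]
force: [0.9, 0.3, 0.2]
finger_gap: 0.0004
grasp_force: 0.0
```

>>> send_rows([
  {"hand": -1, "dx": -33, "dy": -33, "dz": 0, "ax": 0, "ay": 0, "az": 0},
  {"hand": -1, "dx": -33, "dy": -33, "dz": 0, "ax": 0, "ay": 0, "az": 0},
  {"hand": -1, "dx": 0, "dy": 0, "dz": 0, "ax": 0, "ay": 0, "az": 0},
])

```text
clock: 1.8
tool_pos: [0.6629, 0.1175, 0.2138]
orientation: [[-0.998, 0.061, 0.001], [0.061, 0.998, -0.005], [-0.002, -0.005, -1.0]]
force: [-0.2, -0.0, -0.1]
finger_gap: 0.0001
grasp_force: 0.0
```

```bash
python3 - <<'E'
from plant import r
import cv2,pickle,numpy as np
d={n:r.capture(n) for n in("wrist","scene")}
pickle.dump(d,open("c1.pkl","wb"))
print(r.observe()["tool_pos"])
s=d["scene"]["frame"][200:320,330:450]
o=np.hstack([cv2.resize(d["wrist"]["frame"],(480,360)),cv2.resize(s,(320,320),interpolation=cv2.INTER_CUBIC)[:, :].copy() if 0 else cv2.copyMakeBorder(cv2.resize(s,(320,320),interpolation=cv2.INTER_CUBIC),0,40,0,0,0)])
cv2.imwrite("pics/w1.png",o[:,:,::-1])
E
```

```text
[0.65953483 0.12465127 0.21364345]
```

View pics/w1.png

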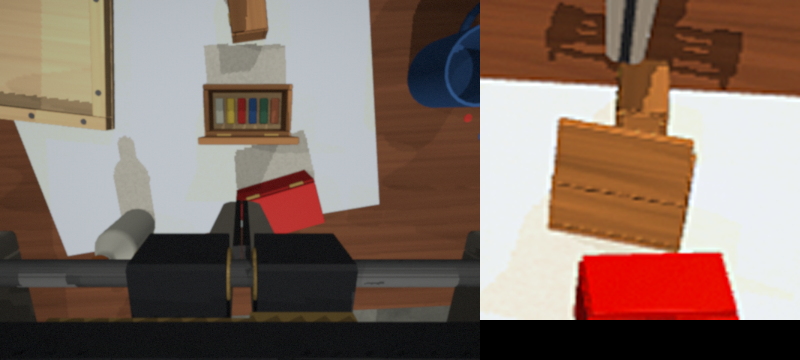

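The wrist view shows the box rim front corners at about (206,86) and (292,85), in 480-px scale. The upright lid is at row ~140 and the red box's near edge runs (240,192)–(310,172). I'll convert these to world points.

```bash
python3 - <<'E'
import pickle;from h import *
c=pickle.load(open("c1.pkl","rb"))["wrist"]
k=4/3
P=lambda n,x,y,z:print(n,ray(c,(x*k,y*k),z).round(4))
P('FL',205.5,86,.056);P('FR',292,84.5,.056);P('lid1',198.5,143.5,.116);P('lid2',298,143,.116);P('lidin1',198,137,.116);P('lidin2',299,137,.116)
P('red1',240,192,.045);P('red2',310,172,.045)
P('small1',232,37,.03);P('small2',267,40,.03)
P('fence corner',103,120,.028)
P('fence L',2,115,.028);P('fence S',103,2,.028)
s=pickle.load(open("c1.pkl","rb"))["scene"]
q=120/320
for n,p in dict(tl=(560,118),tr=(694,140)).items(): print(n,ray(s,(330+(p[0]-480)*q,200+p[1]*q),.116).round(4))
E
```

```text
FL [0.561  0.0804 0.056 ]
FR [0.5657 0.1851 0.056 ]
lid1 [0.6232 0.0755 0.116 ]
lid2 [0.629  0.1793 0.116 ]
lidin1 [0.6164 0.0757 0.116 ]
lidin2 [0.6228 0.1804 0.116 ]
red1 [0.7014 0.1134 0.045 ]
red2 [0.6787 0.2102 0.045 ]
small1 [0.5027 0.1157 0.03  ]
small2 [0.5088 0.1593 0.03  ]
fence corner [ 0.5931 -0.0669  0.028 ]
fence L [ 0.5781 -0.2027  0.028 ]
fence S [ 0.4536 -0.0391  0.028 ]
tl [0.6197 0.0755 0.116 ]
tr [0.6248 0.1795 0.116 ]
```

>>> send_rows([
  {"hand": -1, "dx": 0, "dy": 0, "dz": 36, "ax": 0, "ay": 0, "az": 0},
  {"hand": -1, "dx": 0, "dy": 0, "dz": 36, "ax": 0, "ay": 0, "az": 0},
  {"hand": -1, "dx": 0, "dy": 0, "dz": 37, "ax": 0, "ay": 0, "az": 0},
  {"hand": -1, "dx": 0, "dy": 0, "dz": 0, "ax": 0, "ay": 0, "az": 0},
  {"hand": -1, "dx": 6, "dy": 0, "dz": 0, "ax": 0, "ay": 0, "az": 0},
  {"hand": -1, "dx": 6, "dy": 0, "dz": 0, "ax": 0, "ay": 0, "az": 0},
  {"hand": -1, "dx": 5, "dy": 0, "dz": 0, "ax": 0, "ay": 0, "az": 0},
  {"hand": -1, "dx": 4, "dy": 0, "dz": 0, "ax": 0, "ay": 0, "az": 0},
  {"hand": -1, "dx": 0, "dy": 0, "dz": 0, "ax": 0, "ay": 0, "az": 0},
])

```text
clock: 2.8
tool_pos: [0.6384, 0.1276, 0.1068]
orientation: [[-0.999, 0.05, 0.001], [0.05, 0.999, 0.001], [-0.001, 0.001, -1.0]]
force: [-0.2, 0.2, 1.0]
finger_gap: 0.0003
grasp_force: 0.0
```

>>> send_rows([
  {"hand": -1, "dx": 4, "dy": 0, "dz": 0, "ax": 0, "ay": 0, "az": 0},
  {"hand": -1, "dx": 4, "dy": 0, "dz": 0, "ax": 0, "ay": 0, "az": 0},
  {"hand": -1, "dx": 5, "dy": 0, "dz": 0.5, "ax": 0, "ay": 0, "az": 0},
  {"hand": -1, "dx": 5, "dy": 0, "dz": 1, "ax": 0, "ay": 0, "az": 0},
  {"hand": -1, "dx": 4.5, "dy": 0, "dz": 1.4, "ax": 0, "ay": 0, "az": 0},
  {"hand": -1, "dx": 4.5, "dy": 0, "dz": 1.6, "ax": 0, "ay": 0, "az": 0},
  {"hand": -1, "dx": 4.5, "dy": 0, "dz": 2.2, "ax": 0, "ay": 0, "az": 0},
  {"hand": -1, "dx": 4.2, "dy": 0, "dz": 2.6, "ax": 0, "ay": 0, "az": 0},
  {"hand": -1, "dx": 0, "dy": 0, "dz": 0, "ax": 0, "ay": 0, "az": 0},
])

```text
clock: 3.7
tool_pos: [0.6017, 0.1291, 0.0956]
orientation: [[-0.999, 0.051, -0.002], [0.051, 0.999, -0.0], [0.002, -0.0, -1.0]]
force: [0.5, 0.5, -0.3]
finger_gap: 0.0007
grasp_force: 0.0
```

```bash
python3 - <<'E'
from plant import r
import cv2,pickle,numpy as np
d={n:r.capture(n) for n in("wrist","scene")}
o=r.observe();print(o["tool_pos"],o["force"])
s=d["scene"]["frame"][200:320,330:450]
o=np.hstack([cv2.resize(d["wrist"]["frame"],(480,360)),cv2.copyMakeBorder(cv2.resize(s,(320,320),interpolation=cv2.INTER_CUBIC),0,40,0,0,0)])
cv2.imwrite("pics/w2.png",o[:,:,::-1])
E
```

```text
[0.6025005  0.12899079 0.09604022] [0.35983142 0.13488731 0.57173069]
```

View pics/w2.png

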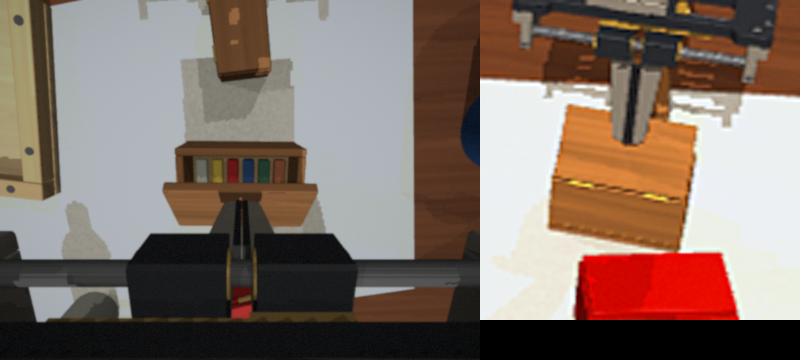

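The lid is folding down: it is about half closed, its free edge is at row ~187 in the wrist view, and the finger is well behind that edge. I'll continue along the arc.

>>> send_rows([
  {"hand": -1, "dx": 3.7, "dy": 0, "dz": 3.1, "ax": 0, "ay": 0, "az": 0},
  {"hand": -1, "dx": 3.7, "dy": 0, "dz": 3.2, "ax": 0, "ay": 0, "az": 0},
  {"hand": -1, "dx": 3, "dy": 0, "dz": 3.7, "ax": 0, "ay": 0, "az": 0},
  {"hand": -1, "dx": 3, "dy": 0, "dz": 3.9, "ax": 0, "ay": 0, "az": 0},
  {"hand": -1, "dx": 2.2, "dy": 0, "dz": 4.3, "ax": 0, "ay": 0, "az": 0},
  {"hand": -1, "dx": 2.1, "dy": 0, "dz": 4.5, "ax": 0, "ay": 0, "az": 0},
  {"hand": -1, "dx": 1.3, "dy": 0, "dz": 4.6, "ax": 0, "ay": 0, "az": 0},
  {"hand": -1, "dx": 1.3, "dy": 0, "dz": 4, "ax": 0, "ay": 0, "az": 0},
  {"hand": -1, "dx": 0, "dy": 0, "dz": 1, "ax": 0, "ay": 0, "az": 0},
  {"hand": -1, "dx": 0, "dy": 0, "dz": 0, "ax": 0, "ay": 0, "az": 0},
])

```text
clock: 4.8
tool_pos: [0.5824, 0.1301, 0.0644]
orientation: [[-0.999, 0.051, -0.0], [0.051, 0.999, 0.0], [0.0, 0.0, -1.0]]
force: [-0.8, -0.2, 4.8]
finger_gap: 0.0002
grasp_force: 2.7
```

>>> send_rows([
  {"hand": -1, "dx": 0, "dy": 0, "dz": 1, "ax": 0, "ay": 0, "az": 0},
  {"hand": -1, "dx": 0, "dy": 0, "dz": 1, "ax": 0, "ay": 0, "az": 0},
  {"hand": -1, "dx": 0, "dy": 0, "dz": 0, "ax": 0, "ay": 0, "az": 0},
  {"hand": -1, "dx": 0, "dy": 0, "dz": 0, "ax": 0, "ay": 0, "az": 0},
])

```text
clock: 5.2
tool_pos: [0.5825, 0.1301, 0.0642]
orientation: [[-0.999, 0.051, -0.0], [0.051, 0.999, 0.0], [0.0, 0.0, -1.0]]
force: [-5.6, -1.3, 17.7]
finger_gap: 0.0007
grasp_force: 9.0
```

>>> send_rows([
  {"hand": -1, "dx": 0, "dy": 0, "dz": -15, "ax": 0, "ay": 0, "az": 0},
  {"hand": 1, "dx": 0, "dy": 0, "dz": -20, "ax": 0, "ay": 0, "az": 0.1428},
  {"hand": 1, "dx": 0, "dy": 0, "dz": -20, "ax": 0, "ay": 0, "az": 0.1428},
  {"hand": 1, "dx": 0, "dy": 0, "dz": -20, "ax": 0, "ay": 0, "az": 0.1428},
  {"hand": 1, "dx": 0, "dy": 0, "dz": -20, "ax": 0, "ay": 0, "az": 0.1428},
  {"hand": 1, "dx": 0, "dy": 0, "dz": 0, "ax": 0, "ay": 0, "az": 0.1428},
  {"hand": 1, "dx": 0, "dy": 0, "dz": 0, "ax": 0, "ay": 0, "az": 0.1428},
  {"hand": 1, "dx": 0, "dy": 0, "dz": 0, "ax": 0, "ay": 0, "az": 0.1428},
  {"hand": 1, "dx": 0, "dy": 0, "dz": 0, "ax": 0, "ay": 0, "az": 0.1428},
  {"hand": 1, "dx": 0, "dy": 0, "dz": 0, "ax": 0, "ay": 0, "az": 0.1428},
  {"hand": 1, "dx": 0, "dy": 0, "dz": 0, "ax": 0, "ay": 0, "az": 0.1428},
  {"hand": 1, "dx": 0, "dy": 0, "dz": 0, "ax": 0, "ay": 0, "az": 0.1428},
])

```text
clock: 6.4
tool_pos: [0.5825, 0.1302, 0.1571]
orientation: [[0.057, 0.998, -0.0], [0.998, -0.057, 0.0], [0.0, -0.0, -1.0]]
force: [-1.0, -0.4, -0.4]
finger_gap: 0.0864
grasp_force: 0.0
```

```bash
python3 - <<'E'
from plant import r
import cv2,pickle,numpy as np
d={n:r.capture(n) for n in("wrist","scene","top")}
pickle.dump(d,open("c2.pkl","wb"))
o=r.observe();print(o["tool_pos"],o["orientation"][:2,:2],o["qpos"],o["finger_gap"])
s=d["scene"]["frame"][200:320,330:450]
o=np.hstack([cv2.resize(d["wrist"]["frame"],(480,360)),cv2.copyMakeBorder(cv2.resize(s,(320,320),interpolation=cv2.INTER_CUBIC),0,40,0,0,0)])
t=d["top"]["frame"][230:300,230:440]
o=np.vstack([o,cv2.copyMakeBorder(cv2.resize(t,(690,230),interpolation=cv2.INTER_CUBIC),0,0,0,110,0)])
cv2.imwrite("pics/w3.png",o[:,:,::-1])
E
```

```text
[0.58247036 0.13028272 0.15699954] [[ 0.04749517  0.99887147]
 [ 0.99887141 -0.04749519]] [-0.66004931  0.4708487   0.50376278  1.81515952 -0.27715972  0.92599519
 -0.08158919] 0.09196468321388832
```

View pics/w3.png

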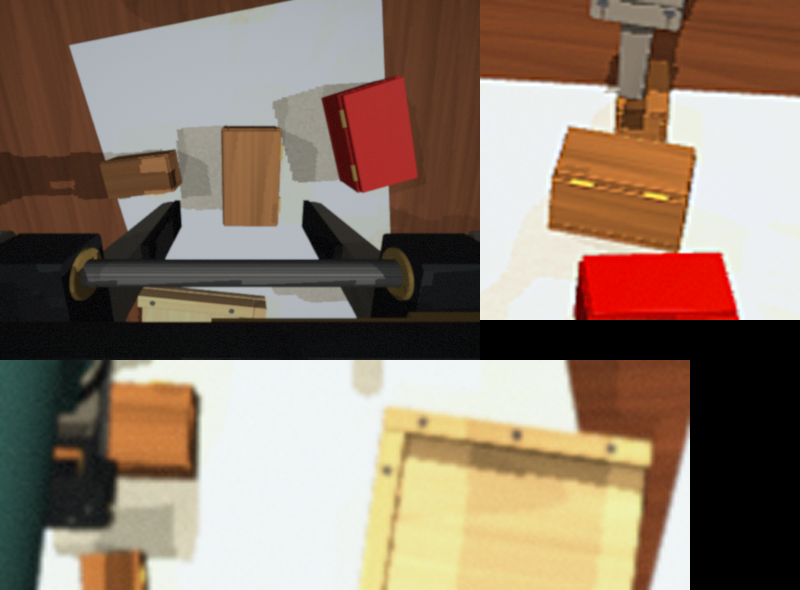

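The lid is closed flat. Its top face in the wrist view spans (222–281, 128–225). I'll ray-cast its corners.

```bash
python3 - <<'E'
import pickle;from h import *
d=pickle.load(open("c2.pkl","rb"));c=d["wrist"]
import cv2
f=c["frame"];k=4/3
hsv=cv2.cvtColor(f,cv2.COLOR_RGB2HSV)
m=cv2.inRange(hsv,(5,80,60),(20,255,255));m[:150]=0;m[312:]=0;m[:,:280]=0;m[:,390:]=0
cs=cv2.findContours(m,0,1)[0];cc=max(cs,key=cv2.contourArea);ra=cv2.minAreaRect(cc);print(ra)
for p in cv2.boxPoints(ra): print(p.round(1),ray(c,p,.064).round(4))
for x,y in((222,130),(281,130),(224,225),(278,225)): print(ray(c,(x*k,y*k),.064).round(4))
c=d["top"]
for x,y in((197,386),(194,468)): print('top R',ray(c,(x*210/690+230,(y-360)*70/230+230),.064).round(4))
for x,y in((404,434),(383,590),(645,466)): print('fence',ray(c,(x*210/690+230,(y-360)*70/230+230),.028).round(4))
E
```

```text
((335.0, 234.5), (131.0, 80.0), 90.0)
[295. 169.] [0.566  0.1877 0.064 ]
[375. 169.] [0.6266 0.1842 0.064 ]
[375. 300.] [0.6247 0.0764 0.064 ]
[295. 300.] [0.5578 0.0802 0.064 ]
[0.5665 0.1844 0.064 ]
[0.6263 0.181  0.064 ]
[0.5608 0.08   0.064 ]
[0.621  0.0766 0.064 ]
top R [0.6155 0.0696 0.064 ]
top R [0.5552 0.0725 0.064 ]
fence [ 0.5821 -0.0808  0.028 ]
fence [ 0.467  -0.0613  0.028 ]
fence [ 0.553  -0.2572  0.028 ]
```

>>> send_rows([
  {"hand": 1, "dx": -1, "dy": 10, "dz": 0, "ax": 0, "ay": 0, "az": 0},
  {"hand": 1, "dx": 0, "dy": 0, "dz": 35, "ax": 0, "ay": 0, "az": 0},
  {"hand": 1, "dx": 0, "dy": 0, "dz": 35, "ax": 0, "ay": 0, "az": 0},
  {"hand": 1, "dx": 0, "dy": 0, "dz": 30, "ax": 0, "ay": 0, "az": 0},
  {"hand": 1, "dx": 0, "dy": 0, "dz": 25, "ax": 0, "ay": 0, "az": 0},
  {"hand": 1, "dx": 0, "dy": 0, "dz": 0, "ax": 0, "ay": 0, "az": 0},
  {"hand": -1, "dx": 0, "dy": 0, "dz": 0, "ax": 0, "ay": 0, "az": 0},
  {"hand": -1, "dx": 0, "dy": 0, "dz": 0, "ax": 0, "ay": 0, "az": 0},
  {"hand": -1, "dx": 0, "dy": 0, "dz": 0, "ax": 0, "ay": 0, "az": 0},
  {"hand": -1, "dx": 0, "dy": 0, "dz": 0, "ax": 0, "ay": 0, "az": 0},
  {"hand": -1, "dx": 0, "dy": 0, "dz": 0, "ax": 0, "ay": 0, "az": 0},
], newtons=45)

```text
clock: 7.65
tool_pos: [0.5929, 0.129, 0.0333]
orientation: [[0.05, 0.999, 0.001], [0.999, -0.05, 0.001], [0.001, 0.001, -1.0]]
force: [-1.9, 0.2, 7.3]
finger_gap: 0.0635
grasp_force: 45.0
```

>>> send_rows([
  {"hand": -1, "dx": 0, "dy": 0, "dz": -20, "ax": 0, "ay": 0, "az": 0},
  {"hand": -1, "dx": 0, "dy": 0, "dz": -25, "ax": 0, "ay": 0, "az": 0},
  {"hand": -1, "dx": 0, "dy": 0, "dz": -20, "ax": 0, "ay": 0, "az": 0.113},
  {"hand": -1, "dx": -34, "dy": -2.5, "dz": 0, "ax": 0, "ay": 0, "az": 0},
  {"hand": -1, "dx": -35, "dy": -2.5, "dz": 0, "ax": 0, "ay": 0, "az": 0},
  {"hand": -1, "dx": -35, "dy": -2.5, "dz": 0, "ax": 0, "ay": 0, "az": 0},
  {"hand": -1, "dx": -35, "dy": -2.5, "dz": 0, "ax": 0, "ay": 0, "az": 0},
  {"hand": -1, "dx": -35, "dy": -2.5, "dz": 0, "ax": 0, "ay": 0, "az": 0},
  {"hand": -1, "dx": -34, "dy": -2.5, "dz": 0, "ax": 0, "ay": 0, "az": 0},
  {"hand": -1, "dx": -34, "dy": -2.5, "dz": 0, "ax": 0, "ay": 0, "az": 0},
  {"hand": -1, "dx": -34, "dy": -2, "dz": 0, "ax": 0, "ay": 0, "az": 0},
  {"hand": -1, "dx": 0, "dy": 0, "dz": 0, "ax": 0, "ay": 0, "az": 0},
])

```text
clock: 8.85
tool_pos: [0.526, -0.1466, 0.0972]
orientation: [[0.171, 0.985, -0.001], [0.985, -0.171, -0.003], [-0.003, -0.0, -1.0]]
force: [0.0, 0.5, -5.2]
finger_gap: 0.0638
grasp_force: 45.0
```

```bash
python3 - <<'E'
from plant import r
import cv2,pickle,numpy as np
d={n:r.capture(n) for n in("wrist","scene","top")}
pickle.dump(d,open("c3.pkl","wb"))
o=r.observe();print(o["tool_pos"],o["orientation"],o["force"],o["finger_gap"],o["grasp_force"])
s=d["scene"]["frame"][190:290,215:335]
t=d["top"]["frame"][235:335,330:435]
w=d["wrist"]["frame"]
o=np.vstack([np.hstack([cv2.resize(s,(384,320),interpolation=cv2.INTER_CUBIC),cv2.resize(t,(336,320),interpolation=cv2.INTER_CUBIC)]),cv2.copyMakeBorder(w[150:430],0,0,0,80,0)])
cv2.imwrite("pics/w4.png",o[:,:,::-1])
E
```

```text
[ 0.52793656 -0.13995482  0.09671345] [[ 1.63170527e-01  9.86597712e-01 -5.77054074e-04]
 [ 9.86597642e-01 -1.63170052e-01  7.91712053e-04]
 [ 6.86943357e-04 -6.98504262e-04 -9.99999520e-01]] [ 1.08102078  0.02577104 -5.10323   ] 0.06356653277634239 44.975799322128296
```

View pics/w4.png

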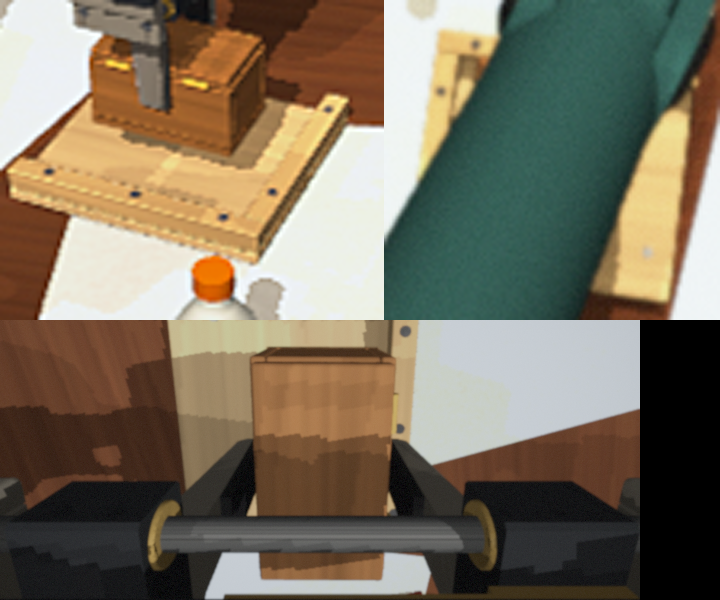

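The box is held level above the board, inside both fences and with clearance to each. I'll lower it now.

>>> send_rows([
  {"hand": -1, "dx": 0, "dy": 0, "dz": 20, "ax": 0, "ay": 0, "az": 0},
  {"hand": -1, "dx": 0, "dy": 0, "dz": 20, "ax": 0, "ay": 0, "az": 0},
  {"hand": -1, "dx": 0, "dy": 0, "dz": 8, "ax": 0, "ay": 0, "az": 0},
  {"hand": -1, "dx": 0, "dy": 0, "dz": 3, "ax": 0, "ay": 0, "az": 0},
  {"hand": -1, "dx": 0, "dy": 0, "dz": 2, "ax": 0, "ay": 0, "az": 0},
  {"hand": -1, "dx": 0, "dy": 0, "dz": 0.5, "ax": 0, "ay": 0, "az": 0},
  {"hand": -1, "dx": 0, "dy": 0, "dz": 0, "ax": 0, "ay": 0, "az": 0},
  {"hand": -1, "dx": 0, "dy": 0, "dz": 0, "ax": 0, "ay": 0, "az": 0},
])

```text
clock: 9.8
tool_pos: [0.5287, -0.1406, 0.044]
orientation: [[0.163, 0.987, 0.001], [0.987, -0.163, -0.0], [0.0, 0.001, -1.0]]
force: [0.9, -0.5, -4.8]
finger_gap: 0.0638
grasp_force: 45.0
```

>>> send_rows([
  {"hand": -1, "dx": 0, "dy": 0, "dz": 1, "ax": 0, "ay": 0, "az": 0},
  {"hand": -1, "dx": 0, "dy": 0, "dz": 0.5, "ax": 0, "ay": 0, "az": 0},
  {"hand": -1, "dx": 0, "dy": 0, "dz": 0, "ax": 0, "ay": 0, "az": 0},
])

```text
clock: 10.1
tool_pos: [0.5287, -0.1407, 0.0433]
orientation: [[0.163, 0.987, 0.001], [0.987, -0.163, 0.001], [0.001, 0.001, -1.0]]
force: [-2.8, 1.2, 5.6]
finger_gap: 0.0638
grasp_force: 45.0
```

>>> send_rows([
  {"hand": -1, "dx": 3, "dy": 0, "dz": -0.5, "ax": 0, "ay": 0, "az": 0},
  {"hand": -1, "dx": 3, "dy": 0, "dz": 0, "ax": 0, "ay": 0, "az": 0},
  {"hand": -1, "dx": 2, "dy": 0, "dz": 0, "ax": 0, "ay": 0, "az": 0},
  {"hand": -1, "dx": 1, "dy": 0, "dz": 0, "ax": 0, "ay": 0, "az": 0},
  {"hand": -1, "dx": 0, "dy": 0, "dz": 0, "ax": 0, "ay": 0, "az": 0},
])

```text
clock: 10.6
tool_pos: [0.5307, -0.1328, 0.0434]
orientation: [[0.163, 0.987, 0.002], [0.987, -0.163, -0.002], [-0.001, 0.002, -1.0]]
force: [-0.3, -4.3, 5.4]
finger_gap: 0.0636
grasp_force: 45.0
```

>>> send_rows([
  {"hand": -1, "dx": 0, "dy": 3, "dz": 0, "ax": 0, "ay": 0, "az": 0},
  {"hand": -1, "dx": 0, "dy": 3, "dz": 0, "ax": 0, "ay": 0, "az": 0},
  {"hand": -1, "dx": 0, "dy": 2, "dz": 0, "ax": 0, "ay": 0, "az": 0},
  {"hand": -1, "dx": 0, "dy": 1, "dz": 0, "ax": 0, "ay": 0, "az": 0},
  {"hand": -1, "dx": 0, "dy": 0, "dz": 0, "ax": 0, "ay": 0, "az": 0},
])

```text
clock: 11.1
tool_pos: [0.5362, -0.1327, 0.0434]
orientation: [[0.164, 0.986, -0.005], [0.986, -0.164, 0.003], [0.002, -0.005, -1.0]]
force: [-10.1, -0.2, 18.3]
finger_gap: 0.0639
grasp_force: 45.0
```

>>> send_rows([
  {"hand": -1, "dx": 0, "dy": 0, "dz": -0.7, "ax": 0, "ay": 0, "az": 0},
  {"hand": -1, "dx": 0, "dy": 0, "dz": -0.7, "ax": 0, "ay": 0, "az": 0},
  {"hand": -1, "dx": 0, "dy": 0, "dz": 0, "ax": 0, "ay": 0, "az": 0},
  {"hand": -1, "dx": 0, "dy": 0, "dz": 0, "ax": 0, "ay": 0, "az": 0},
])

```text
clock: 11.5
tool_pos: [0.5386, -0.1323, 0.0434]
orientation: [[0.162, 0.987, -0.001], [0.987, -0.162, 0.001], [0.001, -0.001, -1.0]]
force: [1.2, 0.1, -4.7]
finger_gap: 0.0637
grasp_force: 45.0
```

>>> send_rows([
  {"hand": -1, "dx": 0, "dy": 1.5, "dz": 0, "ax": 0, "ay": 0, "az": 0},
  {"hand": -1, "dx": 0, "dy": 1.5, "dz": 0, "ax": 0, "ay": 0, "az": 0},
  {"hand": -1, "dx": 0, "dy": 1, "dz": 0, "ax": 0, "ay": 0, "az": 0},
  {"hand": -1, "dx": 0, "dy": 0, "dz": 0, "ax": 0, "ay": 0, "az": 0},
  {"hand": -1, "dx": 0, "dy": 0, "dz": 0, "ax": 0, "ay": 0, "az": 0},
])

```text
clock: 12.0
tool_pos: [0.5425, -0.1338, 0.0438]
orientation: [[0.163, 0.987, -0.0], [0.987, -0.163, -0.0], [-0.0, -0.0, -1.0]]
force: [-0.4, 0.8, -5.2]
finger_gap: 0.0636
grasp_force: 45.0
```

>>> send_rows([
  {"hand": -1, "dx": 1.5, "dy": 0, "dz": 0, "ax": 0, "ay": 0, "az": 0},
  {"hand": -1, "dx": 1.5, "dy": 0, "dz": 0, "ax": 0, "ay": 0, "az": 0},
  {"hand": -1, "dx": 1, "dy": 0, "dz": 0, "ax": 0, "ay": 0, "az": 0},
  {"hand": -1, "dx": 0, "dy": 0, "dz": 0, "ax": 0, "ay": 0, "az": 0},
  {"hand": -1, "dx": 0, "dy": 0, "dz": 0, "ax": 0, "ay": 0, "az": 0},
])

```text
clock: 12.5
tool_pos: [0.5432, -0.1298, 0.0439]
orientation: [[0.163, 0.987, 0.0], [0.987, -0.163, 0.0], [0.0, 0.0, -1.0]]
force: [0.7, -1.0, -5.7]
finger_gap: 0.0635
grasp_force: 45.0
```

>>> send_rows([
  {"hand": -1, "dx": 0, "dy": 1, "dz": 0, "ax": 0, "ay": 0, "az": 0},
  {"hand": -1, "dx": 0, "dy": 1, "dz": 0, "ax": 0, "ay": 0, "az": 0},
  {"hand": -1, "dx": 0, "dy": 1, "dz": 0, "ax": 0, "ay": 0, "az": 0},
  {"hand": -1, "dx": 0, "dy": 0, "dz": 0, "ax": 0, "ay": 0, "az": 0},
  {"hand": -1, "dx": 0, "dy": 0, "dz": 0, "ax": 0, "ay": 0, "az": 0},
])

```text
clock: 13.0
tool_pos: [0.545, -0.13, 0.0435]
orientation: [[0.164, 0.987, -0.002], [0.987, -0.164, 0.001], [0.0, -0.002, -1.0]]
force: [-4.6, 0.5, -2.8]
finger_gap: 0.0635
grasp_force: 45.0
```

>>> send_rows([
  {"hand": -1, "dx": 1, "dy": 0, "dz": 0, "ax": 0, "ay": 0, "az": 0},
  {"hand": -1, "dx": 1, "dy": 0, "dz": 0, "ax": 0, "ay": 0, "az": 0},
  {"hand": -1, "dx": 1, "dy": 0, "dz": 0, "ax": 0, "ay": 0, "az": 0},
  {"hand": -1, "dx": 0, "dy": 0, "dz": 0, "ax": 0, "ay": 0, "az": 0},
  {"hand": -1, "dx": 0, "dy": 0, "dz": 0, "ax": 0, "ay": 0, "az": 0},
])

```text
clock: 13.5
tool_pos: [0.545, -0.1298, 0.0436]
orientation: [[0.165, 0.986, -0.002], [0.986, -0.165, -0.002], [-0.003, -0.002, -1.0]]
force: [-5.4, -4.9, -3.6]
finger_gap: 0.0636
grasp_force: 45.0
```

>>> send_rows([
  {"hand": -1, "dx": 1, "dy": 1, "dz": 0, "ax": 0, "ay": 0, "az": 0},
  {"hand": -1, "dx": 1, "dy": 1, "dz": 0, "ax": 0, "ay": 0, "az": 0},
  {"hand": -1, "dx": 1, "dy": 1, "dz": 0, "ax": 0, "ay": 0, "az": 0},
  {"hand": -1, "dx": 1, "dy": 1, "dz": 0, "ax": 0, "ay": 0, "az": 0},
  {"hand": -1, "dx": 0, "dy": 0, "dz": 0.5, "ax": 0, "ay": 0, "az": 0},
  {"hand": -1, "dx": 0, "dy": 0, "dz": 0.5, "ax": 0, "ay": 0, "az": 0},
  {"hand": -1, "dx": 0, "dy": 0, "dz": 0, "ax": 0, "ay": 0, "az": 0},
  {"hand": -1, "dx": 0, "dy": 0, "dz": 0, "ax": 0, "ay": 0, "az": 0},
])

```text
clock: 14.3
tool_pos: [0.5453, -0.1299, 0.0436]
orientation: [[0.167, 0.986, -0.009], [0.986, -0.167, -0.004], [-0.005, -0.009, -1.0]]
force: [-20.4, -10.4, 15.2]
finger_gap: 0.0636
grasp_force: 45.0
```

>>> send_rows([
  {"hand": -1, "dx": 1, "dy": -0.5, "dz": -0.5, "ax": 0, "ay": 0, "az": 0},
  {"hand": -1, "dx": 1, "dy": -0.3, "dz": -0.2, "ax": 0, "ay": 0, "az": 0},
  {"hand": -1, "dx": 0, "dy": 0, "dz": 0, "ax": 0, "ay": 0, "az": 0},
  {"hand": -1, "dx": 0, "dy": 0, "dz": 0, "ax": 0, "ay": 0, "az": 0},
  {"hand": -1, "dx": 0, "dy": 0, "dz": 0, "ax": 0, "ay": 0, "az": 0},
])

```text
clock: 14.8
tool_pos: [0.5453, -0.1297, 0.0438]
orientation: [[0.168, 0.986, -0.008], [0.986, -0.168, -0.007], [-0.008, -0.007, -1.0]]
force: [-17.1, -14.4, 8.3]
finger_gap: 0.0637
grasp_force: 45.0
```

```bash
python3 - <<'E'
from plant import r
import cv2,pickle,numpy as np
d={n:r.capture(n) for n in("wrist","scene")}
pickle.dump(d,open("c4.pkl","wb"))
o=r.observe();print(o["tool_pos"],o["orientation"],o["force"],o["torque"],o["finger_gap"],o["grasp_force"])
s=d["scene"]["frame"][190:290,215:335]
w=cv2.resize(d["wrist"]["frame"],(400,300))
o=np.hstack([cv2.resize(s,(400,333),interpolation=cv2.INTER_CUBIC),cv2.copyMakeBorder(w,0,33,0,0,0)])
cv2.imwrite("pics/w5.png",o[:,:,::-1])
E
```

```text
[ 0.5452834  -0.12973864  0.04375471] [[ 0.16787133  0.98577736 -0.00788798]
 [ 0.98577719 -0.16792474 -0.00667908]
 [-0.00790867 -0.00665457 -0.99994658]] [-15.86426916 -14.49774723   6.97451241] [-3.1260053   4.08658444  0.10658063] 0.06377480649544923 44.9744188785553
```

View pics/w5.png

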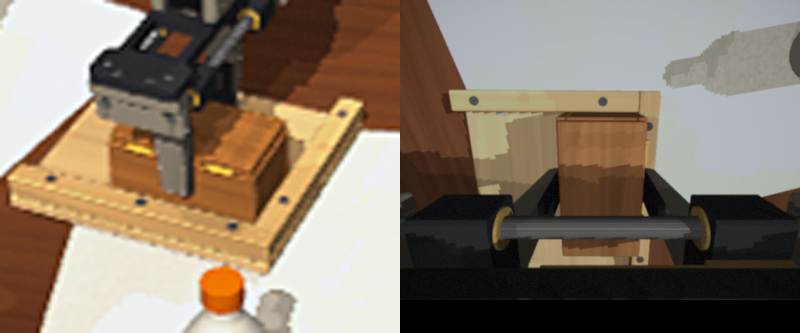

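Both contacts hold. The box end meets the short fence (wrist row ~112), the hinge side meets the long fence, and the reaction is about 13 N and 17 N towards the two fences. The box sits flat and the lid is shut, so I'm handing it in.

```bash
python3 -c "
from plant import r
print(r.close_job())"
```

```text
the job is handed in; nothing more can be done
None
```

I closed the lid gently and handed the job in with the box still gripped and pressed flat into the fence corner at about 13 N (long fence) and 17 N (short fence), measured at the wrist; I kept clear of the mug, tray and bottle, and the hand-in returned no verdict.

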